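# Ease the wedge out from under the shelf flap

## Task

The white shelf's heavy fold-down flap is propped at a slant on the red wedge. Take the red wedge by its thick end and work it straight back out from under the flap in two or more short tugs, with about half a second's pause after each and without lifting the flap, until the flap lies flat on the counter. Let go of the wedge in front of the flap, lying flat on the counter, still pointing at the flap and at least a finger's width clear of it; leave the yellow spare wedge where it lies.

Things in the scene. Friction and masses are not known exactly. Their poses are not given: they have to be found in the camera images.
- wedge: Red wedge under the flap, 130 mm long, 38 mm wide, about 0.12 kg. Thick end: its outer 30 mm, a block 36 mm high with upright sides; then the top slopes down over 100 mm to a 3 mm thin end. Origin: middle of its underside. x runs lengthwise to the thin end (under the flap), y across, z up; middle of the block at x = -50 mm. The flap's edge rests on the slope, 39 mm from there.
- flap (a joint): Tilt of the shelf's flap, rad: 0 flat on the counter, about 0.15 at the start, front edge then 28 mm up; more is higher. White board, 180 mm from hinge to front edge, 280 mm wide, 22 mm thick, about 1.1 kg, freely hinged at the foot of the 205 mm high white shelf; it sinks by its weight as the wedge comes out. Drawing the wedge takes about 3 to 10 N.
- flap_front (a point): Point fixed on the counter where the middle of the flap's front edge lies when flat. x level towards the hinge (-x is straight back out), y along the edge, z up. The wedge points along x within 5 degrees, up to 55 mm to either side; its origin starts at x = +13 mm, its thin end 78 mm under the flap. The counter in front is free for 180 mm.
- spare_wedge: Yellow wedge of the same shape and size as the red one, lying free on the counter among other kitchen things, well away from the flap; to be left alone. Origin: middle of its underside.
Things that resemble listed ones, but are neither listed nor needed, are in the scene too. Several things have the shape of the wedge; the one meant has the colours described above.

How it is judged:
On the way:
1. the wedge, drawn part of the way, stands still with the flap still resting on it (a pause between tugs) (distance of wedge from where it was at the start of the episode above 0.006 m and value of joint flap above 0.02 rad and linear speed of wedge below 0.015 m/s), for 0.15 s.
At the end, for the whole second after the job is handed in: Flap flat (under 0.02 rad). Red wedge released, at rest, flat on the counter (10 degrees), in front of the flap (sideways within 160 mm of its middle), along the pull within 0.4 rad, origin 75 mm or more out from the front edge (thin end 10 mm clear). Spare wedge within 20 mm of its start (value of joint flap below 0.02 rad and x of wedge in the frame of flap_front below -0.075 m and y of wedge in the frame of flap_front between -0.16 and 0.16 m and height (world z) of wedge below 0.01 m and angle between wedge's own z axis and vertical below 0.17 rad and angle between the x axis of wedge and the x axis of flap_front, either way round below 0.4 rad and linear speed of wedge below 0.01 m/s and distance of spare_wedge from where it was at the start of the episode below 0.02 m); the robot touches nothing.
It fails at once if the flap is lifted (above 0.22 rad) (value of joint flap above 0.22 rad).
It fails at once if the yellow spare wedge is moved by more than 20 mm (distance of spare_wedge from where it was at the start of the episode above 0.02 m).
It also fails if it takes over 35 s, if anything falls off the work surface, if the arm or the gripper's body presses on something with over 40 N, if the wrist force passes 120 N, or if a joint passes its speed limit or range.

## Robot

A 6-joint arm with a two-finger parallel gripper is mounted at the origin on the work surface. World frame = base frame: x ahead of the robot, y to its left, z up, the work surface at z = 0. Lengths are in m, angles in rad, forces in N, time in s.
With the tool pointing down it reaches from about 0.3 to 0.95 m from the base axis. Payload 3.1 kg.
Tool frame: the origin (TCP) lies midway between the tips of the shut fingers; the grasp point (between the pads) lies 19 mm behind it (bot.grip_point_offset is the distance from the TCP to the grasp point, in m); z points along the fingers, x is the direction in which the jaws open and shut, and the axes are right-handed (so a half turn about z gives the same grasp; the last joint's range is limited). The gripper opens to 85 mm and grips with 20 to 120 N. Pads are 22 mm wide; open, the fingers measure 114 mm over their backs; the gripper's body (76 mm by 85 mm) begins 54 mm behind the grasp point. The pads swing forward as they close: fully open they stand 13 mm farther back than shut.
Start: joints at [-1.293, 0.308, 1.634, -0, 1.2, -0.07], TCP at [0.213, -0.588, 0.231] pointing down, gripper open.
Joint ranges: [-3.06, 3.06], [-0.79, 1.96], [0.05, 2.63], [-1.19, 4.34], [0.05, 2.64], [-2.94, 2.94]. Speed limits (rad/s): [2.79, 2.79, 3.14, 3.14, 3.14, 3.14].

## Interface

Orientations are given as a unit quaternion [w, x, y, z].
In Python, from rig import bot, imaging gives the robot as it stands.
- The arm moves only by the shell command python3 -m jog 'ROWS' [OPENING] [FORCE]. ROWS is JSON, one flat list of numbers, 6 for each row, row after row: the shift along the tool's x, y, z in m, then the turn, a rotation vector about the tool's x, y, z in degrees. In form: [tx, ty, tz, ax, ay, az, tx, ty, tz, ax, ay, az, ...]. A call has exactly 5 rows; each row is the pose to reach, as a shift and turn from the pose commanded when the call began, along the tool's axes at that moment; what a row does not reach only later rows make up. A row lasts 1/10 s, in which the tool goes at most 50 mm and 8.59 degrees, less where a joint would pass 70% of its speed; a pose out of reach is approached as far as the arm can. A call with a gripper value outside its range is refused whole. OPENING is the finger opening in m, from 0 to 0.0854, set as the call begins (- or left out, the last holds). The fingers move at their own pace and stop on an object; FORCE is the grip in N (left out, the last holds). Time passes only in rows, so rows that repeat a pose let the fingers close, or fill a call up. It gives the time, the measured TCP pose, the force and the opening at its end, in the units of the state.
- bot.state(): the state, without advancing time (a new reading comes with each control period).
- imaging.capture(name): name is "side" or "top"; returns a dict with "color" (400x640x3 uint8, blue, green, red), "intrinsics" (3x3 intrinsics, pixels), "camera_from_world" (4x4, takes a point from world to camera coordinates). Camera axes: x right, y down, z forward; pixel columns grow to the right and rows downward; lengths in m; the calibration is good to about 2 mm. A picture is of the moment at which its call begins. There is no depth.
- bot.job_done(): hands the job in, once; it reports no verdict.
The state is a dict: "clock": time; "joint_positions": joint angles; "qvel": joint speeds; "tau": joint torques, N m; "tool_pos": TCP position; "tool_rot": TCP orientation; "contact_force": force on the tool from outside, world axes, zero at the start; "torque": the same for the moment, N m; "gripper_width": opening from 0.0 (shut) to 1.0 (fully open).
Only numpy, scipy, OpenCV 4.12 (cv2) and the standard library are available. Lean on these libraries where they do the work, as an engineer would, in place of code of your own. Each camera call takes 0.05 s, during which the arm holds its last target.

## Working session

There is one attempt and no reset: what is moved stays moved. The work goes in short steps, Python scripts to look and compute and a shell command to move; the robot and the scene stay as the last step left them, time stands still between calls to the robot, and variables do not carry over. Pictures are saved under pics/ and viewed, and the job is handed in when it is done.

```bash
ls; mkdir -p pics; python3 - <<'E'
from rig import bot, imaging
import cv2
s=bot.state(); print(s['clock'],s['tool_pos'],s['tool_rot'],s['gripper_width'],s['contact_force'])
for n in('side','top'):
    c=imaging.capture(n); cv2.imwrite(f'pics/{n}0.png',c['color']); print(c['intrinsics'],c['camera_from_world'])
E
```

```text
pics
0.0 [ 0.21277786 -0.5867874   0.23004037] [-7.39891558e-04  8.18788716e-01 -5.74093807e-01 -8.90095701e-04] 1.0000239732775682 [ 0.46421378 -0.68509014 -0.03561857]
[[456.70027096   0.         313.28558851]
 [  0.         456.70027096 207.47213232]
 [  0.           0.           1.        ]] [[-0.88070065 -0.47353511 -0.01143926  0.48156415]
 [-0.31519444  0.60389726 -0.73209328  0.219599  ]
 [ 0.35358001 -0.64114944 -0.68110835  1.01581889]
 [ 0.          0.          0.          1.        ]]
[[437.32300787   0.         318.72744026]
 [  0.         437.32300787 206.08741971]
 [  0.           0.           1.        ]] [[ 0.0089543  -0.9999103  -0.00996082 -0.02424056]
 [-0.996417   -0.00808435 -0.08418905  0.56564247]
 [ 0.08410097  0.01067898 -0.99640001  1.15684653]
 [ 0.          0.          0.          1.        ]]
```

View pics/side0.png

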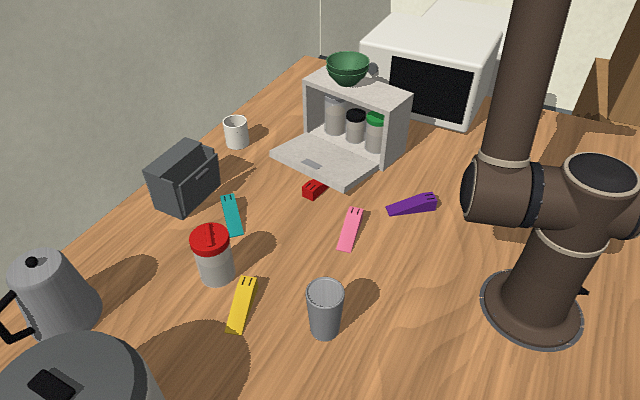

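View pics/top0.png

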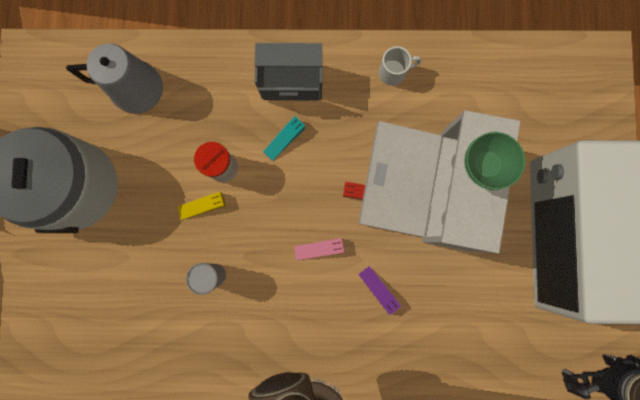

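The red wedge's block is at top (355,190) and side (314,190). It could be confused with the yellow wedge at (202,207), teal at (284,139), pink at (319,250), purple at (380,290) and the red jar lid at (212,160), all in the top view. Only the first is red and under the flap. I'll check it in close crops.

```bash
python3 - <<'E'
import cv2,numpy as np
t=cv2.imread('pics/top0.png')[110:260,330:530]; s=cv2.imread('pics/side0.png')[120:220,250:420]
t=cv2.resize(t,None,fx=3.4,fy=3.4,interpolation=cv2.INTER_CUBIC)
s=cv2.resize(s,None,fx=4.5,fy=4.5,interpolation=cv2.INTER_CUBIC)
cv2.imwrite('pics/tc.png',t);cv2.imwrite('pics/sc.png',s)
E
```

```text
(no output)
```

View pics/tc.png

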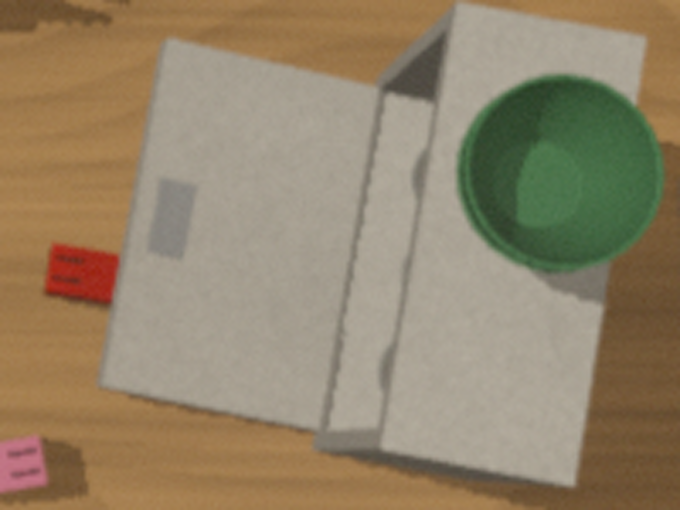

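View pics/sc.png

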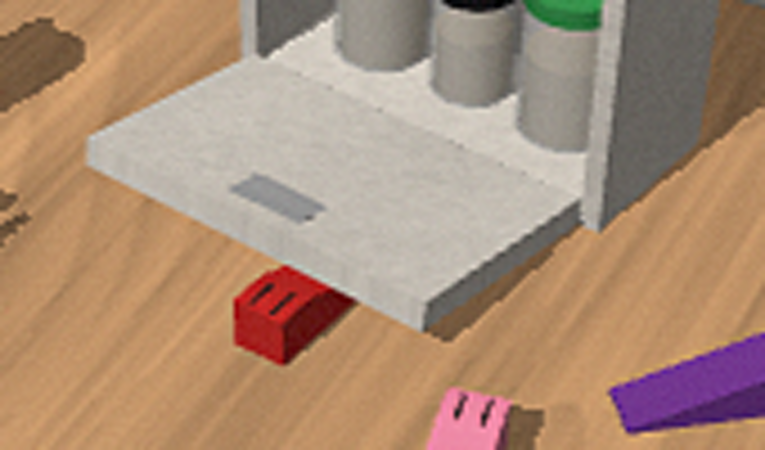

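The crops confirm it: the red block sticks out from under the flap's front edge. Its outer top corners are at about crop (52,244) and (46,296) in the top view, and (235,298) and (285,322) in the side view. Next I'll triangulate them.

```bash
cat > h.py <<'E'
import numpy as np,cv2
from rig import bot,imaging
from scipy.spatial.transform import Rotation as R
cal={n:imaging.capture(n) for n in('side','top')}
def ray(n,p):
    c=cal[n];T=c['camera_from_world'];d=np.linalg.inv(c['intrinsics'])@[p[0],p[1],1]
    return -T[:3,:3].T@T[:3,3],T[:3,:3].T@d
def onz(n,p,z):
    o,d=ray(n,p);return o+d*(z-o[2])/d[2]
def tri(ps,pt):
    A=[];b=[]
    for n,p in(('side',ps),('top',pt)):
        o,d=ray(n,p);d=d/np.linalg.norm(d);M=np.eye(3)-np.outer(d,d);A.append(M);b.append(M@o)
    return np.linalg.lstsq(np.vstack(A),np.hstack(b),rcond=None)[0]
tc=lambda x,y:((x+.5)/3.4+329.5,(y+.5)/3.4+109.5)
sc=lambda x,y:((x+.5)/4.5+249.5,(y+.5)/4.5+119.5)
E
python3 - <<'E'
from h import *
np.set_printoptions(precision=4,suppress=True)
print('tri',tri(sc(235,298),tc(52,244)),tri(sc(285,322),tc(46,296)))
for n,p,z in(('top',tc(52,244),.036),('top',tc(46,296),.036),('side',sc(235,298),.036),('side',sc(285,322),.036),('side',sc(237,345),0),('side',sc(283,364),0),
 ('top',tc(168,39),.05),('top',tc(101,384),.05),('side',sc(88,137),.05),('side',sc(427,300),.05),('top',tc(383,87),.022),('top',tc(325,431),.022)): print(n,z,onz(n,p,z))
E
```

```text
tri [ 0.6312 -0.0895  0.0368] [ 0.5914 -0.0842  0.0369]
top 0.036 [ 0.6318 -0.0893  0.036 ]
top 0.036 [ 0.5905 -0.0847  0.036 ]
side 0.036 [ 0.6312 -0.0904  0.036 ]
side 0.036 [ 0.5929 -0.0847  0.036 ]
side 0 [ 0.6294 -0.0877  0.    ]
side 0 [ 0.5952 -0.0854 -0.    ]
top 0.05 [ 0.7934 -0.1793  0.05  ]
top 0.05 [ 0.521  -0.1269  0.05  ]
side 0.05 [ 0.7916 -0.176   0.05  ]
side 0.05 [ 0.5183 -0.1283  0.05  ]
top 0.022 [ 0.7631 -0.3554  0.022 ]
top 0.022 [ 0.4867 -0.3057  0.022 ]
```

```bash
cat >> h.py <<'E'
np.set_printoptions(precision=4,suppress=True)
def rel(p,yaw):
    s=bot.state();q=s['tool_rot'];R0=R.from_quat([q[1],q[2],q[3],q[0]])
    x=np.array([np.cos(yaw),np.sin(yaw),0]);z=np.array([0,0,-1.]);T=R.from_matrix(np.c_[x,np.cross(z,x),z])
    return R0.inv().apply(np.array(p)-s['tool_pos']),np.degrees((R0.inv()*T).as_rotvec())
E
python3 - <<'E'
from h import *
for p in((540,312),(535,160)): print('microwave',[onz('top',p,z) for z in(0,.2,.25)])
print('shelf corner',onz('top',tc(577,487),.205),onz('top',tc(383,450),.205))
for p,y in(((.26,-.30,.25),-45),((.40,-.10,.25),-20),((.609,-.102,.15),-8)): print(p,rel(p,np.radians(y)))
E
```

```text
microwave [array([ 0.2872, -0.6159,  0.    ]), array([ 0.3171, -0.5186,  0.2   ]), array([ 0.3246, -0.4943,  0.25  ])]
microwave [array([ 0.7006, -0.616 ,  0.    ]), array([ 0.6616, -0.5187,  0.2   ]), array([ 0.6518, -0.4944,  0.25  ])]
shelf corner [ 0.448  -0.4294  0.205 ] [ 0.4713 -0.3015  0.205 ]
(0.26, -0.3, 0.25) (array([-0.2541, -0.1422, -0.019 ]), array([ -0.0153,   0.0497, -25.0748]))
(0.4, -0.1, 0.25) (array([-0.3944, -0.342 , -0.0188]), array([ -0.0263,   0.0463, -50.0748]))
(0.609, -0.102, 0.15) (array([-0.3212, -0.5378,  0.0811]), array([ -0.0315,   0.0441, -62.0748]))
```

```bash
python3 -m jog '[-0.04,-0.02,-0.01,0,0,-5, -0.08,-0.045,-0.02,0,0,-10, -0.12,-0.068,-0.02,0,0,-15, -0.16,-0.09,-0.02,0,0,-20, -0.2,-0.112,-0.02,0,0,-25]' 0.085 40; python3 - <<'E'
from h import *
print(rel((.30,-.22,.25),np.radians(-45)),rel((.40,-.10,.25),np.radians(-20)))
E
```

```text
clock: 0.8
tool_pos: [0.2502, -0.3597, 0.2513]
tool_rot: [-0.0, 0.924, -0.382, 0.0]
contact_force: [1.4, -0.8, 0.8]
gripper_width: 0.993
(array([-0.0602, -0.1317,  0.0008]), array([-0.1459,  0.2244,  0.1789])) (array([-0.0739, -0.2873,  0.0012]), array([ -0.1925,   0.1889, -24.8211]))
```

```bash
python3 -m jog '[-0.022,-0.044,0,0,0,-5, -0.04,-0.09,0,0,0,-10, -0.055,-0.135,0,0,0,-15, -0.065,-0.182,0,0,0,-20, -0.07,-0.23,0,0,0,-25]'; python3 - <<'E'
from h import *
print(rel((.609,-.102,.12),np.radians(-8)))
E
```

```text
clock: 1.4
tool_pos: [0.3643, -0.1484, 0.2519]
tool_rot: [0.001, 0.985, -0.173, 0.001]
contact_force: [1.0, -2.2, -0.2]
gripper_width: 0.993
(array([ 0.2134, -0.1219,  0.1328]), array([ -0.1016,  -0.1601, -11.5544]))
```

```bash
python3 -m jog '[0.04,-0.03,0,0,0,-3, 0.08,-0.058,0,0,0,-6, 0.12,-0.08,0.02,0,0,-8, 0.16,-0.1,0.05,0,0,-10, 0.2,-0.118,0.08,0,0,-11.5]' && python3 -m jog '[0.013,-0.004,0.03,0,0,0,0.013,-0.004,0.05,0,0,0,0.013,-0.004,0.05,0,0,0,0.013,-0.004,0.05,0,0,0,0.013,-0.004,0.05,0,0,0]' 0.07; python3 - <<'E'
from h import *
print(rel((.6095,-.1015,.002),np.radians(-8)))
t=imaging.capture('top')['color'][110:260,280:480];s=imaging.capture('side')['color'][90:240,220:420]
cv2.imwrite('pics/a.png',np.vstack([cv2.resize(x,None,fx=2,fy=2,interpolation=2) for x in(t,s)]))
E
```

```text
clock: 2.0
tool_pos: [0.5886, -0.1088, 0.1747]
tool_rot: [0.0, 0.997, -0.075, 0.001]
contact_force: [0.3, 0.2, 0.2]
gripper_width: 0.994
clock: 2.5
tool_pos: [0.6006, -0.1068, 0.1269]
tool_rot: [0.0, 0.997, -0.075, 0.001]
contact_force: [-0.6, 0.5, 1.0]
gripper_width: 0.821
(array([ 0.0075, -0.0063,  0.1254]), array([ 0.0243, -0.2056, -0.6147]))
```

View pics/a.png

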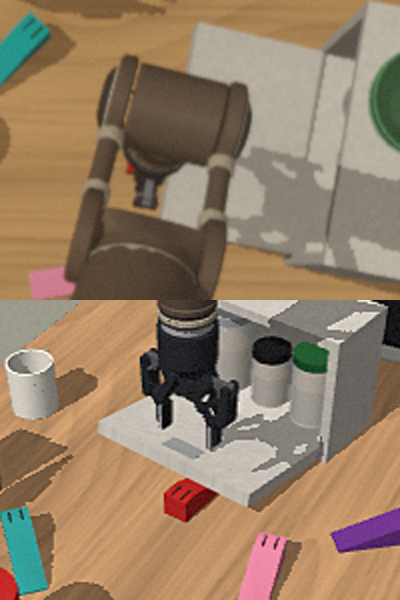

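The fingers straddle the wedge, with their tips at about (165,410) and (212,440) in the lower panel, above the red block. I'll correct by 7 mm and go down.

```bash
python3 -m jog '[0.0075,-0.0075,0,0,0,-0.6,0.0075,-0.0075,0.02,0,0,-0.6,0.0075,-0.0075,0.04,0,0,-0.6,0.0075,-0.0075,0.05,0,0,-0.6,0.0075,-0.0075,0.055,0,0,-0.6]'; python3 - <<'E'
from h import *
print(rel((.6095,-.1005,.002),np.radians(-8)))
s=imaging.capture('side')['color'][100:220,240:400]
cv2.imwrite('pics/b.png',cv2.resize(s,None,fx=4,fy=4,interpolation=2))
E
```

```text
clock: 3.2
tool_pos: [0.6077, -0.0988, 0.0691]
tool_rot: [-0.0, 0.998, -0.069, -0.001]
contact_force: [0.5, 0.1, 0.1]
gripper_width: 0.817
(array([0.0018, 0.0012, 0.0677]), array([-0.0079,  0.055 ,  0.0448]))
```

View pics/b.png

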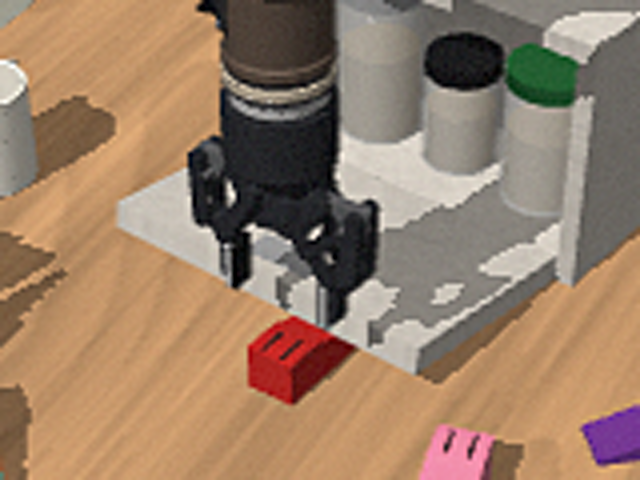

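The fingertips at (235,280) and (328,315) are on either side of the block and in front of the flap edge. I'll go down to the counter.

```bash
python3 -m jog '[0.0015,0.0005,0.02,0,0,0,0.0015,0.0005,0.04,0,0,0,0.0015,0.0005,0.055,0,0,0,0.0015,0.0005,0.065,0,0,0,0.0015,0.0005,0.065,0,0,0]'; python3 - <<'E'
from h import *
print(rel((.6095,-.1005,.002),np.radians(-8)))
s=imaging.capture('side')['color'][100:220,240:400]
cv2.imwrite('pics/c.png',cv2.resize(s,None,fx=4,fy=4,interpolation=2))
E
```

```text
clock: 3.85
tool_pos: [0.6084, -0.0998, 0.0039]
tool_rot: [-0.0, 0.998, -0.07, -0.001]
contact_force: [0.0, 0.6, 0.1]
gripper_width: 0.824
(array([-0.0004,  0.0004,  0.0036]), array([ 0.0025, -0.0343,  0.0266]))
```

View pics/c.png

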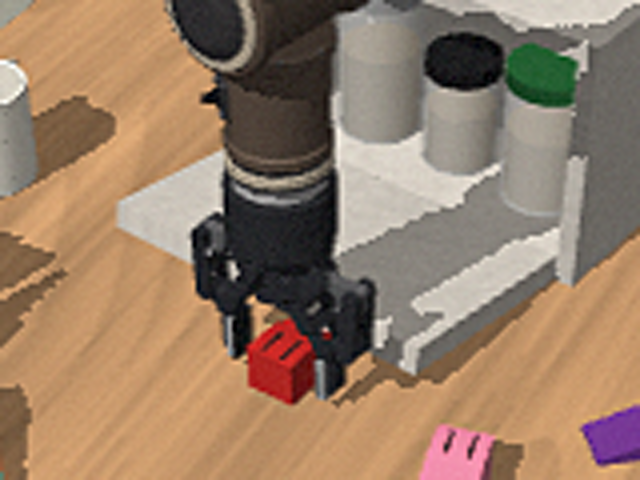

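The block sits between the fingers at (285,360), with no contact. Closing now.

```bash
python3 -m jog '[0,0,0,0,0,0,0,0,0,0,0,0,0,0,0,0,0,0,0,0,0,0,0,0,0,0,0,0,0,0]' 0.02 60; python3 -m jog '[0,0,0,0,0,0,0,0,0,0,0,0,0,0,0,0,0,0,0,0,0,0,0,0,0,0,0,0,0,0]'; python3 - <<'E'
from h import *
s=imaging.capture('side')['color'][100:220,240:400]
cv2.imwrite('pics/d.png',cv2.resize(s,None,fx=4,fy=4,interpolation=2))
E
```

```text
clock: 4.5
tool_pos: [0.6113, -0.1002, 0.0065]
tool_rot: [0.0, 0.998, -0.07, 0.002]
contact_force: [2.5, 1.0, 5.1]
gripper_width: 0.439
clock: 5.0
tool_pos: [0.6114, -0.1002, 0.0065]
tool_rot: [0.0, 0.998, -0.07, 0.002]
contact_force: [1.8, 1.9, 5.4]
gripper_width: 0.435
```

View pics/d.png

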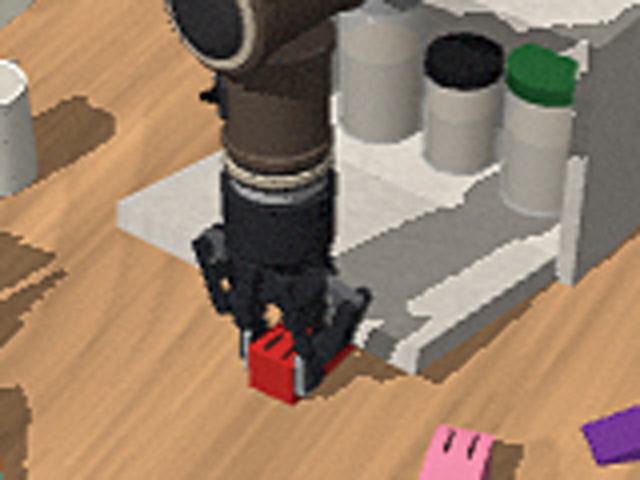

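The grip is at 37 mm, about the wedge's width, and there's a mild 5 N upward force. First tug is 20 mm along -tool y, then a pause.

```bash
python3 -m jog '[0,-0.005,-0.001,0,0,0,0,-0.01,-0.001,0,0,0,0,-0.015,-0.001,0,0,0,0,-0.02,-0.001,0,0,0,0,-0.02,-0.001,0,0,0]'; python3 -m jog '[0,0,0,0,0,0,0,0,0,0,0,0,0,0,0,0,0,0,0,0,0,0,0,0,0,0,0,0,0,0]'; python3 - <<'E'
from h import *
s=imaging.capture('side')['color'][100:220,240:400]
cv2.imwrite('pics/e.png',cv2.resize(s,None,fx=4,fy=4,interpolation=2))
E
```

```text
clock: 5.65
tool_pos: [0.6119, -0.0813, 0.0066]
tool_rot: [0.001, 0.998, -0.069, -0.0]
contact_force: [-0.8, -4.0, 5.6]
gripper_width: 0.439
clock: 6.15
tool_pos: [0.6119, -0.0812, 0.0065]
tool_rot: [0.001, 0.998, -0.069, -0.0]
contact_force: [-0.3, -3.3, 5.7]
gripper_width: 0.435
```

View pics/e.png

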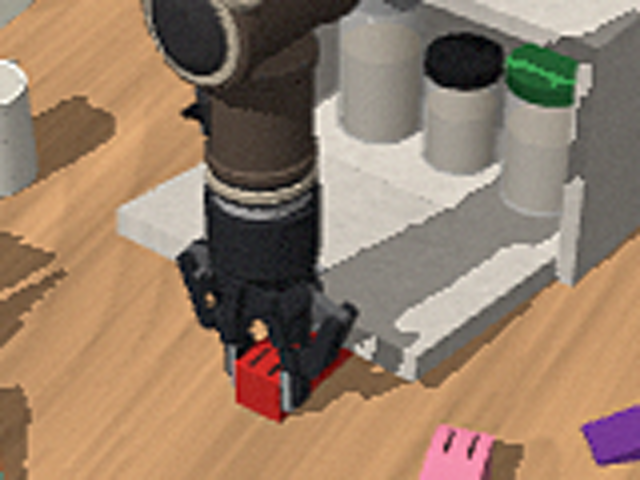

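The wedge moved with the gripper: its end went from (270,365) to (260,385), the flap sank a little, and the drag was 3–4 N. Second tug and pause.

```bash
python3 -m jog '[0,-0.005,0,0,0,0,0,-0.01,0,0,0,0,0,-0.015,0,0,0,0,0,-0.02,0,0,0,0,0,-0.02,0,0,0,0]'; python3 -m jog '[0,0,0,0,0,0,0,0,0,0,0,0,0,0,0,0,0,0,0,0,0,0,0,0,0,0,0,0,0,0]'; python3 - <<'E'
from h import *
s=imaging.capture('side')['color'][100:220,240:400]
cv2.imwrite('pics/f.png',cv2.resize(s,None,fx=4,fy=4,interpolation=2))
E
```

```text
clock: 6.8
tool_pos: [0.6145, -0.0615, 0.0065]
tool_rot: [0.001, 0.998, -0.069, -0.001]
contact_force: [-0.5, -4.7, 5.5]
gripper_width: 0.433
clock: 7.3
tool_pos: [0.6145, -0.0615, 0.0065]
tool_rot: [0.001, 0.998, -0.069, -0.001]
contact_force: [-1.1, -4.5, 4.0]
gripper_width: 0.434
```

View pics/f.png

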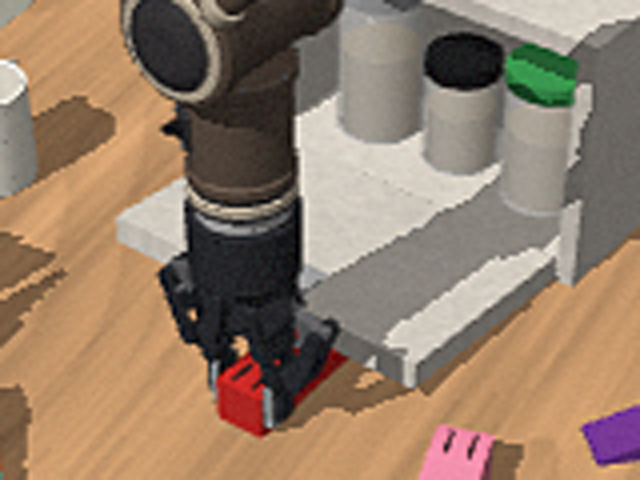

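The flap is sinking further and the wedge is following, with its end now at (245,400). Third tug, then the last pull clear.

```bash
Z='nothing'; python3 -m jog '[0,-0.005,0,0,0,0,0,-0.01,0,0,0,0,0,-0.015,0,0,0,0,0,-0.02,0,0,0,0,0,-0.02,0,0,0,0]'; python3 -m jog '[0,0,0,0,0,0,0,0,0,0,0,0,0,0,0,0,0,0,0,0,0,0,0,0,0,0,0,0,0,0]'; python3 -m jog '[0,-0.006,0,0,0,0,0,-0.013,0,0,0,0,0,-0.02,0,0,0,0,0,-0.025,0,0,0,0,0,-0.025,0,0,0,0]'; python3 -m jog '[0,0,0,0,0,0,0,0,0,0,0,0,0,0,0,0,0,0,0,0,0,0,0,0,0,0,0,0,0,0]';  python3 -m jog '[0,-0.006,0,0,0,0,0,-0.013,0,0,0,0,0,-0.02,0,0,0,0,0,-0.025,0,0,0,0,0,-0.025,0,0,0,0]'; python3 -m jog '[0,0,0,0,0,0,0,0,0,0,0,0,0,0,0,0,0,0,0,0,0,0,0,0,0,0,0,0,0,0]';python3 - <<'E'
from h import *
s=imaging.capture('side')['color'][110:240,230:400]
cv2.imwrite('pics/g.png',cv2.resize(s,None,fx=4,fy=4,interpolation=2))
E
```

```text
clock: 7.95
tool_pos: [0.6173, -0.0417, 0.0065]
tool_rot: [0.001, 0.998, -0.069, -0.001]
contact_force: [-1.1, -5.6, 4.9]
gripper_width: 0.433
clock: 8.45
tool_pos: [0.6173, -0.0417, 0.0066]
tool_rot: [0.001, 0.998, -0.069, -0.0]
contact_force: [-1.3, -4.1, 5.0]
gripper_width: 0.433
clock: 8.95
tool_pos: [0.6207, -0.016, 0.0065]
tool_rot: [0.0, 0.998, -0.069, -0.001]
contact_force: [-1.0, -1.6, 6.5]
gripper_width: 0.432
clock: 9.45
tool_pos: [0.6208, -0.0161, 0.0066]
tool_rot: [0.0, 0.998, -0.069, -0.001]
contact_force: [-0.4, -1.5, 5.2]
gripper_width: 0.435
clock: 9.95
tool_pos: [0.6241, 0.009, 0.0066]
tool_rot: [0.0, 0.998, -0.069, -0.001]
contact_force: [-0.4, -1.7, 6.2]
gripper_width: 0.434
clock: 10.45
tool_pos: [0.6241, 0.0089, 0.0066]
tool_rot: [0.0, 0.998, -0.069, -0.001]
contact_force: [-0.4, -0.8, 6.5]
gripper_width: 0.434
```

View pics/g.png

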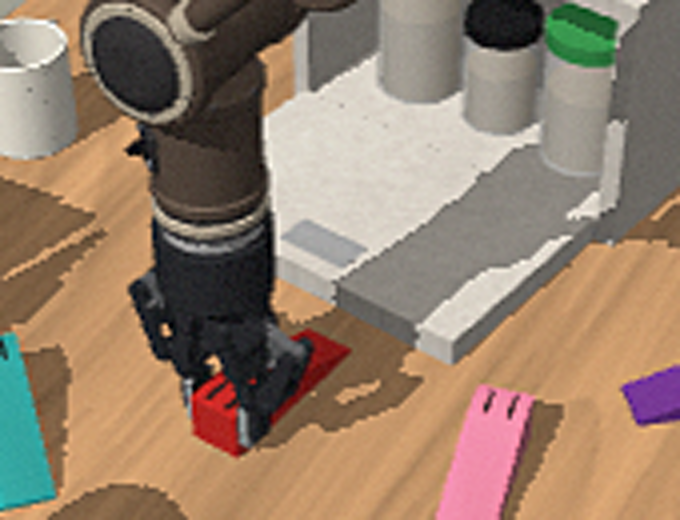

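The wedge is out after about 110 mm of travel, its thin end at (330,345) clear of the flap, and the flap lies flat. Releasing and backing off upward.

```bash
python3 -m jog '[0,0,0,0,0,0,0,0,0,0,0,0,0,0,0,0,0,0,0,0,0,0,0,0,0,0,0,0,0,0]' 0.07; python3 -m jog '[0,0,-0.005,0,0,0,0,0,-0.02,0,0,0,0,0,-0.045,0,0,0,0,0,-0.08,0,0,0,0,0,-0.12,0,0,0]'; python3 -m jog '[-0.02,0,-0.03,0,0,0,-0.06,0,-0.05,0,0,0,-0.1,0,-0.05,0,0,0,-0.14,0,-0.05,0,0,0,-0.18,0,-0.05,0,0,0]'; python3 -m jog '[-0.03,0,0,0,0,0,-0.06,0,0,0,0,0,-0.08,0,0,0,0,0,-0.08,0,0,0,0,0,-0.08,0,0,0,0,0]';python3 - <<'E'
from h import *
for n in('top','side'): cv2.imwrite(f'pics/{n}9.png',imaging.capture(n)['color'])
t=cv2.imread('pics/top9.png')[110:260,280:480];s=cv2.imread('pics/side9.png')[100:230,230:430]
cv2.imwrite('pics/i.png',np.hstack([cv2.resize(x,(400,300),interpolation=2) for x in(t,s)]))
E
```

```text
clock: 11.1
tool_pos: [0.6244, 0.009, 0.0058]
tool_rot: [-0.0, 0.998, -0.07, -0.0]
contact_force: [0.4, 0.2, 0.6]
gripper_width: 0.823
clock: 11.6
tool_pos: [0.624, 0.0089, 0.1275]
tool_rot: [-0.0, 0.998, -0.07, -0.001]
contact_force: [1.3, 0.8, 0.1]
gripper_width: 0.814
clock: 12.1
tool_pos: [0.4455, 0.034, 0.1778]
tool_rot: [-0.0, 0.998, -0.07, 0.001]
contact_force: [-0.3, 0.1, 0.1]
gripper_width: 0.821
clock: 12.6
tool_pos: [0.3685, 0.045, 0.1775]
tool_rot: [-0.0, 0.998, -0.069, 0.002]
contact_force: [0.8, -0.2, -0.5]
gripper_width: 0.821
```

View pics/i.png

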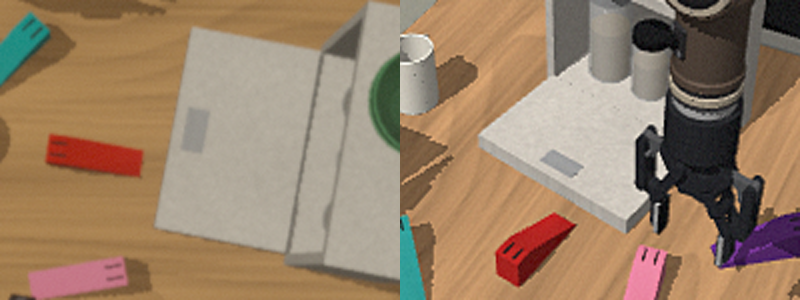

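View pics/top9.png

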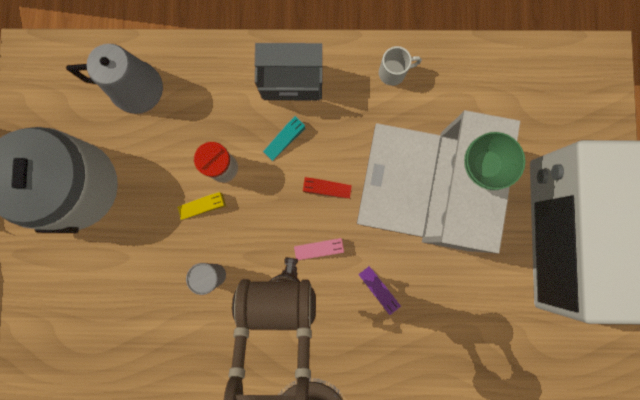

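The red wedge lies free at top (327,188), pointing at the flat flap, with a gap of about 12 px. Yellow is still at (202,207). One numeric check, then I'll hand in.

```bash
python3 - <<'E'
from h import *
f=lambda x,y:(280+x/2,110+y/2)
a=onz('top',f(191,27),.022);b=onz('top',f(156,228),.022);tip=(onz('top',f(142,150),.003)+onz('top',f(140,176),.003))/2
out=(onz('top',f(49,134),.036)+onz('top',f(46,163),.036))/2
e=(b-a)/np.linalg.norm(b-a);n=np.array([-e[1],e[0],0]);m=(a+b)/2
if n[1]<0:n=-n
print('edge len',np.linalg.norm(b-a),'tip gap',(tip-m)@n,'side',(tip-m)@e,'len',np.linalg.norm((out-tip)[:2]),'ang',np.degrees(np.arctan2((out-tip)@e,(out-tip)@n)))
y0=cv2.imread('pics/top0.png');y9=cv2.imread('pics/top9.png')
for im in(y0,y9):
    k=cv2.inRange(im[170:230,170:235],(0,110,120),(60,255,255));M=cv2.moments(k,True);print('yellow',M['m10']/M['m00'],M['m01']/M['m00'])
bot.job_done()
E
```

```text
edge len 0.2802605537258894 tip gap 0.034273960109580455 side 0.05454283989913116 len 0.12831837498927937 ang 3.2000704262268957
yellow 30.591263650546022 35.10920436817473
yellow 30.537037037037038 35.27006172839506
the job is handed in; nothing more can be done
```

I drew the red wedge out from under the flap and handed the job in; no verdict is reported. I gripped it by its thick end and pulled it straight back about 110 mm in five tugs of 20–25 mm, pausing about 0.5 s after each. The force along the pull was about 5 N. I then let go and moved the arm clear.

Last checks, from the camera images:
- **Flap:** it looks flat on the counter. Measured as flat, its front edge comes out at 280 mm, which matches the given width. I couldn't read the tilt joint directly.
- **Red wedge:** released and lying flat in front of the flap, thin end about 34 mm clear. It is about 3° off the pull direction and about 55 mm to one side of the flap's middle.
- **Yellow wedge:** unmoved, to within 0.2 px.
- **Time and contact:** finished at about 12.7 s, with the gripper touching nothing.

When the fingers closed, the tool rose about 2.6 mm and showed a steady upward force of 4–6 N. It had no visible effect on the pull and was gone after release. No check failed.

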